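# Load the two forming dies and set the punch

### The job

Slide the round blank along its die plate into the round cavity and the square blank along the other plate into the square cavity, in either order, until each has dropped in and lies flat and flush with its plate. Then lift the steel punch out of the bowl and stand it upright, foot down, in the middle of the round blank; lower it there rather than dropping it. Leave the bowl where it is, and do not disturb the jar and the other tools.

Things in the scene. Friction and masses are not known exactly. Their poses are not given: they have to be found in the camera images.
- round_die: dark steel die plate, 260 x 150 x 25 mm, fixed, the left or the right one; long side (x axis) pointing roughly away from the robot. Origin: centre of its underside, z up. Near half (-x): flat deck with the round blank. Far half: a round cavity, 100 mm across, 8 mm deep, mouth chamfered 2 mm, centred 68 mm along +x from the plate's centre. No rails
- round_cavity (a point): centre of the round cavity's mouth, level with the top of the plate (25 mm above the bench); axes as the plate's (x along its length, z up); the cavity's floor is 8 mm below
- square_die: dark steel die plate, 260 x 150 x 25 mm, fixed, the left or the right one; long side (x axis) pointing roughly away from the robot. Origin: centre of its underside, z up. Near half (-x): flat deck with the square blank. Far half: a square cavity with sides parallel to the plate's, 94 x 94 mm, 8 mm deep, mouth chamfered 2 mm, centred 68 mm along +x from the plate's centre. No rails
- square_cavity (a point): centre of the square cavity's mouth, level with the top of the plate (25 mm above the bench); axes as the plate's (x along its length, z up); the cavity's floor is 8 mm below
- disc: round blank: bare aluminium disc, 96 mm across, 8 mm thick, about 0.16 kg, too wide to grasp; lies loose on the near half of the round die plate. Origin at the centre of its underside, z up
- sheet: square blank: bare aluminium plate, 90 x 90 mm, 8 mm thick, about 0.18 kg; lies loose on the near half of the square die plate, turned up to 0.2 rad against it. Origin at the centre of its underside, x and y along its sides, z up
- bowl: white ceramic mixing bowl, 200 mm across the rim, 65 mm high, its flat inner floor 6 mm above the bench, about 0.6 kg, loose on the bench to the left or right of the die plates. Origin at the centre of its underside
- punch: plain steel punch, 100 mm tall, about 0.55 kg, standing upright in the bowl: a round foot 50 mm across and 18 mm high, tapering by 24 mm height into a round stem 24 mm across up to the top. Origin at the centre of the foot's underside, z along the stem
- jar: green plastic screw jar with a lid, about 76 mm across, 100 mm tall, on the other side from the bowl; a bystander. Origin at the centre of its underside
- ratchet: chrome ratchet, about 240 mm long, lying beyond the right of the die plates; a bystander. Origin under its middle
- pipe_wrench: stainless steel pipe wrench, about 260 mm long, lying beyond the die plates; a bystander. Origin under its middle
- mallet: mallet with an orange silicone head (60 mm thick, 100 mm wide) and a wooden handle, lying beyond the left of the die plates; a bystander. Origin under its head
Mind the look-alikes: they are no part of the job. What is meant by the punch is not orange, and is the smaller of those in its own colour.

How it is judged:
On the way, in this order (a step that is already met when the one before it is completed fails the run):
1. both blanks lie flat and home in their cavities (either order) (z of disc in the frame of round_cavity below -0.0055 m and horizontal distance between disc and round_cavity below 0.006 m and angle between each of disc, sheet's own z axis and vertical below 0.03 rad and z of sheet in the frame of square_cavity below -0.0055 m and horizontal distance between sheet and square_cavity below 0.006 m), for 0.2 s.
2. then the punch is lifted clear of the bowl (z of punch in the frame of bowl above 0.065 m), for 0.05 s.
At the end, for the whole second after the job is handed in: Each blank in its own cavity: within 6 mm of its centre, underside 5.5 mm or more below the plate's top, tilt under 0.03 rad. Punch on the round blank's top face, within 15 mm of its middle, upright within 0.05 rad. All at rest. Bowl upright (0.1 rad), moved under 40 mm (all of step 1 and horizontal distance between punch and disc below 0.015 m and angle between punch's own z axis and vertical below 0.05 rad and z of punch in the frame of disc between 0.005 and 0.011 m and linear speed of each of punch, disc, sheet below 0.02 m/s and distance of bowl from where it was at the start of the episode below 0.04 m and angle between bowl's own z axis and vertical below 0.1 rad); the robot touches nothing.
It fails at once if the jar is shifted by more than 30 mm (distance of jar from where it was at the start of the episode above 0.03 m).
It fails at once if the ratchet is shifted by more than 30 mm (distance of ratchet from where it was at the start of the episode above 0.03 m).
It fails at once if the pipe wrench is shifted by more than 30 mm (distance of pipe_wrench from where it was at the start of the episode above 0.03 m).
It fails at once if the mallet is shifted by more than 30 mm (distance of mallet from where it was at the start of the episode above 0.03 m).
It fails at once if the punch falls freely (let go while moving faster than 0.6 m/s) (linear speed of punch above 0.6 m/s and contact force between the fingers and punch below 0.05 N).
It also fails if it takes over 72 s, if anything falls off the work surface, if the arm or the gripper's body presses on something with over 40 N, if the wrist force passes 120 N, or if a joint passes its speed limit or range.

### The arm

A 6-joint arm with a two-finger parallel gripper is mounted at the origin on the work surface. World frame = base frame: x ahead of the robot, y to its left, z up, the work surface at z = 0. Lengths are in m, angles in rad, forces in N, time in s.
With the tool pointing down it reaches from about 0.35 to 0.875 m from the base axis. Payload 15.5 kg.
Tool frame: the origin (TCP) lies at the very end of the fingers, on their centre line; the grasp point (between the pads) lies 19 mm behind it (arm.grip_point_offset is the distance from the TCP to the grasp point, in m); x points along the fingers, y is the direction in which the jaws open and shut, and the axes are right-handed (so a half turn about x gives the same grasp; the last joint's range is limited). The gripper opens to 85 mm and grips with 20 to 120 N. Pads are 22 mm wide; open, the fingers measure 114 mm over their backs; the gripper's body (76 mm by 85 mm) begins 54 mm behind the grasp point. The pads swing forward as they close: fully open they stand 13 mm farther back than shut.
Start: joints at [-1.347, 0.494, 1.345, -0, 1.302, -0.096], TCP at [0.196, -0.593, 0.231] pointing down, gripper open.
Joint ranges: [-2.91, 2.91], [-0.82, 2.16], [0.22, 2.67], [-1.22, 4.37], [0.12, 2.79], [-3.08, 3.08]. Speed limits (rad/s): [1.89, 1.89, 2.57, 3.01, 3.01, 3.01].

### API

Orientations are given as a rotation vector (axis times angle).
In Python, from cell import arm gives the robot as it stands. Calls block until the motion is done:
- arm.move_pose(position, orientation): joint-space move of the TCP to a pose.
- arm.line_to(position, max_speed=0.15, orientation=None, guard=None): straight line of the TCP; orientation=None keeps the orientation; max_speed is the mean speed in m/s. With guard (N) it stops when the force on the tool has changed by that much, and returns True; else False.
- arm.move_j(angles): joint-space move.
- arm.grip(opening): finger opening in m; the grip force is fixed at half the most; returns when the fingers have stopped.
- arm.wait(seconds).
- arm.solve_ik(position, orientation): joint angles nearest the present ones, or None.
- arm.get_state(): the state.
- arm.camera(name): name is "side" or "top"; returns the picture (420x560x3 uint8, red, green, blue); there is no depth.
- arm.get_calibration(name): a dict with "fx", "fy", "cx", "cy" (pixels), "xyz" and "orientation" of the camera in the world. Camera axes: x right, y down, z forward; pixel columns grow to the right and rows downward; lengths in m; the calibration is good to about 2 mm. A picture is of the moment at which its call begins. get_calibration takes no time and is no camera call.
A pose or a line that the arm cannot do raises arm.Unreachable and nothing moves.
- arm.hand_in(): hands the job in, once; it reports no verdict.
The state is a dict: "time_s": time; "joints": joint angles; "dq": joint speeds; "effort": joint torques, N m; "ee_pos": TCP position; "orientation": TCP orientation; "ft_force": force on the tool from outside, world axes, zero at the start; "wrist_torque": the same for the moment, N m; "gripper_width": finger opening in m.
Only numpy, scipy, OpenCV 4.12 (cv2) and the standard library are available. Lean on these libraries where they do the work, as an engineer would, in place of code of your own. Each camera call takes 0.05 s, during which the arm holds its last target. There are 200 camera calls.

## Working session

There is one attempt and no reset: what is moved stays moved. The work goes in short steps, each a Python script; the robot and the scene stay as the last script left them, time stands still between calls to the robot, and variables do not carry over. Pictures are saved under pics/ and viewed, about 8 in all and at most 12, crops included, and the job is handed in when it is done.

```bash
mkdir -p pics; ls; python3 - <<'E'
from cell import arm
import cv2
for n in("top","side"):
    im=arm.camera(n); cv2.imwrite(f"pics/{n}0.png",im[...,::-1]); print(n,arm.get_calibration(n))
s=arm.get_state();print(s['time_s'],s['ee_pos'],s['orientation'],s['ft_force'],s['gripper_width'])
E
```

```text
pics
top {'fx': 477.634201817713, 'fy': 477.634201817713, 'cx': 277.310734086592, 'cy': 212.14388764827993, 'xyz': array([0.42576558, 0.03318721, 1.24927764]), 'orientation': array([-2.15274555,  2.17937458, -0.11523628])}
side {'fx': 403.4135179144661, 'fy': 403.4135179144661, 'cx': 282.0314154458129, 'cy': 214.04763857705976, 'xyz': array([0.03665674, 0.74356209, 0.55617078]), 'orientation': array([-0.78271076,  2.35470049, -1.37167642])}
0.1 [ 0.19642896 -0.59300892  0.23076056] [ 2.04896686  0.33160121 -2.0491011 ] [-0.16119531 -0.26994294  0.03862711] 0.08565618256779946
```

View pics/top0.png

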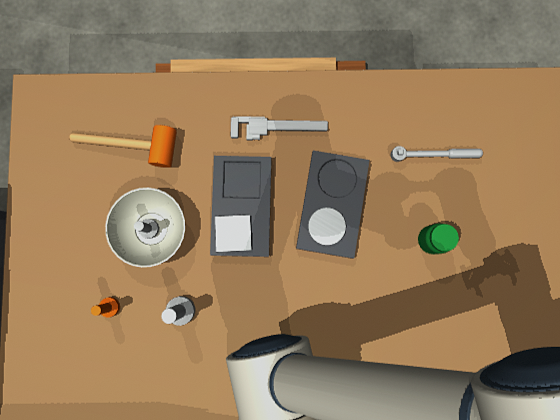

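View pics/side0.png

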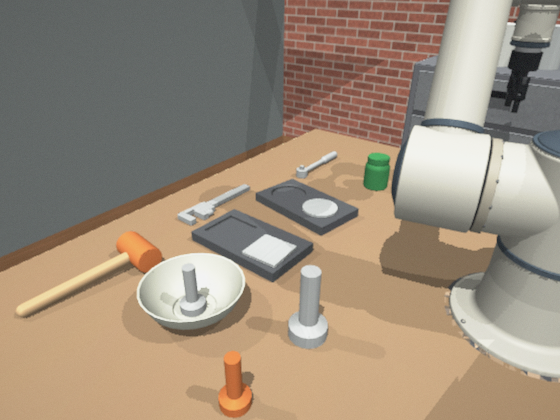

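Top view: bowl (146,227) with the grey punch inside, square die at left (241,205) with the sheet at (233,233), round die at right (334,203) with the disc at (327,226), and the jar at (440,238). The side view confirms the bowl's punch is the smaller grey one. Next I'll measure.

```bash
cat > h.py <<'E'
import numpy as np, cv2
from scipy.spatial.transform import Rotation as R
from cell import arm
def cal(n):
    c=arm.get_calibration(n); return c, R.from_rotvec(c['orientation']).as_matrix()
def p2w(n,uv,z):
    c,M=cal(n); uv=np.atleast_2d(np.array(uv,float))
    d=np.c_[(uv[:,0]-c['cx'])/c['fx'],(uv[:,1]-c['cy'])/c['fy'],np.ones(len(uv))]@M.T
    return (c['xyz']+d*((z-c['xyz'][2])/d[:,2])[:,None])[:,:2]
def w2p(n,P):
    c,M=cal(n); q=(np.atleast_2d(P)-c['xyz'])@M
    return np.c_[q[:,0]/q[:,2]*c['fx']+c['cx'],q[:,1]/q[:,2]*c['fy']+c['cy']]
def down(yaw):  # tool x down, jaw axis y at angle yaw from world x
    y=np.array([np.cos(yaw),np.sin(yaw),0]); x=np.array([0,0,-1.]); z=np.cross(x,y)
    return R.from_matrix(np.c_[x,y,z]).as_rotvec()
def blob(mask,box):
    m=np.zeros_like(mask); x0,y0,x1,y1=box; m[y0:y1,x0:x1]=mask[y0:y1,x0:x1]
    cs=cv2.findContours(m,cv2.RETR_EXTERNAL,cv2.CHAIN_APPROX_NONE)[0]
    return max(cs,key=cv2.contourArea)[:,0,:]
E
cat > m.py <<'E'
import sys
from h import *
im=arm.camera("top"); hsv=cv2.cvtColor(im,cv2.COLOR_RGB2HSV)
bright=((hsv[...,2]>150)&(hsv[...,1]<70)).astype(np.uint8)*255
dark=((im.max(2)<110)&(hsv[...,1]<90)).astype(np.uint8)*255
def rect(n,P):
    (c,s,a)=cv2.minAreaRect((P*1000).astype(np.float32)); return n,np.round(c,1),np.round(s,1),round(a,2)
sh=blob(bright,(205,200,262,260)); di=blob(bright,(298,195,360,255))
print(rect("sheet",p2w("top",sh,.033)),rect("disc",p2w("top",di,.033)))
allm=dark|bright
for n,b in(("sq",(203,145,280,265)),("rd",(290,145,375,265))): print(rect(n,p2w("top",blob(allm,b),.025)))
v=cv2.resize(im[140:275,95:385],None,fx=2.7,fy=2.7,interpolation=cv2.INTER_CUBIC)
cv2.imwrite(f"pics/{sys.argv[1]}.png",v[...,::-1])
E
python3 m.py crop1
python3 - <<'E'
from h import *
print("bowl rim",p2w("top",[[146,227]],.065),"punch top from top",p2w("top",[[148,227]],.106))
E
```

```text
('sheet', array([504.9, 147.5]), array([90.9, 89.3]), 2.3) ('disc', array([519.4, -93.2]), array([92. , 92.1]), 89.29)
('sq', array([576.4, 127.4]), array([150. , 259.6]), 87.95)
('rd', array([ 578. , -110.3]), array([151. , 260.1]), 79.49)
bowl rim [[0.51982607 0.36011536]] punch top from top [[0.51651049 0.34399515]]
```

View pics/crop1.png

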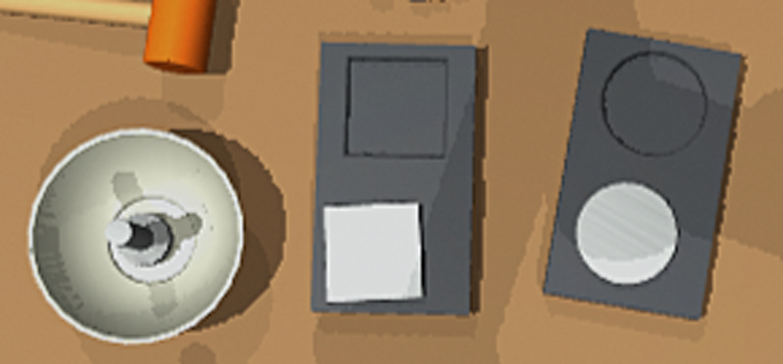

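Measured sizes match the nominal 150x260 and 90 mm. The crop shows the round cavity centred at crop (655,104) and the square one at (396,107). I'll check these against the plate poses, then push the disc with two open fingers.

```bash
cat >> h.py <<'E'
SQ=(np.array([.5764,.1274]),np.radians(-2.05)); RD=(np.array([.578,-.1103]),np.radians(-10.51))
def P(die,x,y,z):
    c,a=die; return np.array([c[0]+x*np.cos(a)-y*np.sin(a),c[1]+x*np.sin(a)+y*np.cos(a),z])
def toP(die,w):
    c,a=die; d=np.atleast_2d(w)[:,:2]-c; return np.c_[d@[np.cos(a),np.sin(a)],d@[-np.sin(a),np.cos(a)]]
def ori(pos,yaw):
    q0=np.array(arm.get_state()['joints']); best=None
    for y in(yaw,yaw+np.pi):
        q=arm.solve_ik(pos,down(y))
        if q is not None and (best is None or abs(np.array(q)-q0).max()<best[0]): best=(abs(np.array(q)-q0).max(),down(y),q)
    return best[1]
def st(t=''):
    s=arm.get_state(); print(t,round(s['time_s'],2),np.round(s['ee_pos'],4),np.round(s['ft_force'],1),round(s['gripper_width'],4))
    return s
E
python3 - <<'E'
from h import *
for n,d,c in(("rd",RD,(655,104)),("sq",SQ,(396,107))):
    w=p2w("top",[[95+c[0]/2.7,140+c[1]/2.7]],.025); print(n,w,P(d,.068,0,.025),toP(d,w))
arm.grip(0.05); p=P(RD,-.118,0,.12); o=ori(p,RD[1]+np.pi/2)
arm.move_pose(p,o); st('above')
arm.line_to(P(RD,-.118,0,.045),0.15)
print(arm.line_to(P(RD,-.118,0,.015),0.02,guard=4)); st('touch')
E
```

```text
rd [[ 0.64312067 -0.12441733]] [ 0.64485917 -0.12270369  0.025     ] [[ 0.06660325 -0.00200201]]
sq [[0.64330064 0.12473428]] [0.64435648 0.12496753 0.025     ] [[ 0.06695318 -0.00027087]]
above 2.67 [ 0.4623 -0.0894  0.1201] [ 0.3 -0.4 -0.2] 0.05
True
touch 4.39 [ 0.462  -0.0888  0.022 ] [ 0.4 -0.2  7.1] 0.05
```

```bash
python3 - <<'E'
from h import *
y=-.0012
arm.line_to(P(RD,-.118,y,.0238),0.05)
arm.line_to(P(RD,-.03,y,.0238),0.06); st()
print(arm.line_to(P(RD,.019,y,.0238),0.05,guard=15)); st('end')
arm.line_to(P(RD,-.02,y,.09),0.15)
arm.move_pose(P(RD,-.13,.0,.15),down(0) if 0 else arm.get_state()['orientation'])
E
python3 m.py crop2
```

```text
6.26 [ 0.5482 -0.106   0.0238] [-0.3  0.9 -0.1] 0.0498
False
end 7.39 [ 0.5962 -0.1149  0.0238] [-0.2  0.6 -0.8] 0.0504
('sheet', array([504.9, 147.5]), array([90.9, 89.3]), 2.47) ('disc', array([ 496.8, -127.3]), array([ 93.8, 100. ]), 88.25)
('sq', array([576.6, 127.5]), array([150.3, 259.1]), 88.11)
('rd', array([ 567.9, -116.7]), array([199.5, 294.5]), 88.06)
```

View pics/crop2.png

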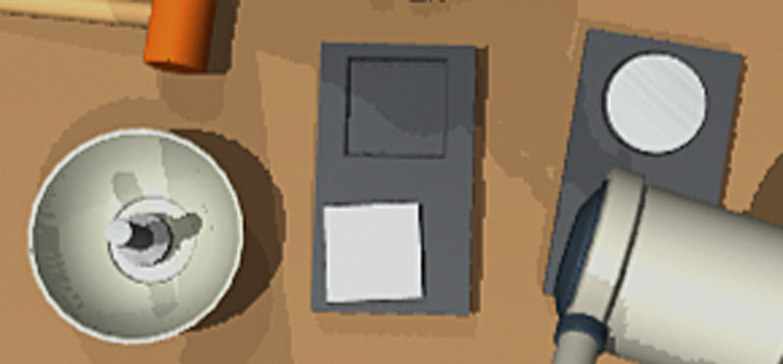

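The disc sits inside the cavity ring at crop (656,104), and I'll check its level later. Next I'll centre the sheet by pushing it sideways from its +y side.

```bash
python3 - <<'E'
from h import *
p=P(SQ,-.072,.084,.12); o=ori(p,SQ[1])
arm.move_pose(p,o); arm.line_to(P(SQ,-.072,.084,.0238),0.15)
arm.line_to(P(SQ,-.072,.0555,.0238),0.04); st('end')
arm.line_to(P(SQ,-.072,.075,.0238),0.1); arm.line_to(P(SQ,-.072,.075,.12),0.2)
arm.move_pose([.40,-.2,.2],down(SQ[1]+np.pi/2) if np.allclose(o,down(SQ[1])) else ori([.4,-.2,.2],SQ[1]+np.pi/2)); st()
E
python3 m.py crop3
```

```text
end 11.49 [0.5063 0.1854 0.0237] [-0.2  0.3  0.1] 0.05
 14.64 [ 0.4001 -0.1998  0.1998] [ 0.2 -0.3 -0.3] 0.0496
('sheet', array([500.4, 127.8]), array([89.3, 89.3]), 89.29) ('disc', array([ 598.8, -122. ]), array([23.1,  0. ]), 89.29)
('sq', array([576.5, 127.6]), array([150.3, 259.4]), 88.09)
('rd', array([ 578. , -110.4]), array([151. , 260.1]), 79.45)
```

View pics/crop3.png

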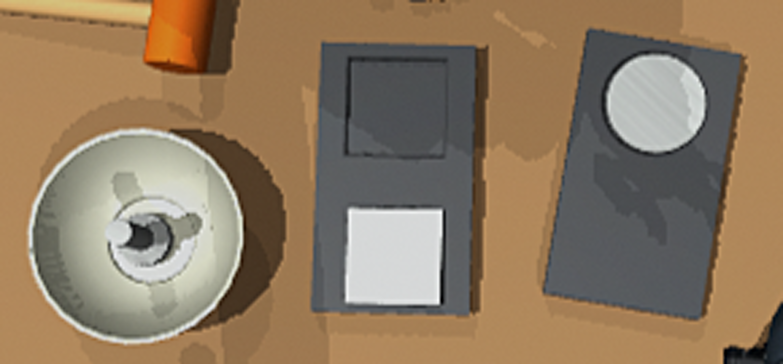

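The sheet is now centred near crop (394,256), slightly towards -y. I'll rectify the image in the plate frame to get the lateral offset accurately.

```bash
cat >> h.py <<'E'
def rectify(im,die,z,xs,ys):
    X,Y=np.meshgrid(xs,ys,indexing='ij'); c,a=die
    W=np.c_[(c[0]+X*np.cos(a)-Y*np.sin(a)).ravel(),(c[1]+X*np.sin(a)+Y*np.cos(a)).ravel(),np.full(X.size,z)]
    uv=w2p("top",W).astype(np.float32)
    return cv2.remap(im,uv[:,0].reshape(X.shape),uv[:,1].reshape(X.shape),cv2.INTER_CUBIC).astype(float)
E
python3 - <<'E'
from h import *
im=cv2.cvtColor(arm.camera("top"),cv2.COLOR_RGB2GRAY)
ys=np.arange(-.09,.09,.0005); xs=np.arange(.035,.1,.001)
r=rectify(im,SQ,.025,xs,ys).mean(0); g=np.gradient(r)
print("plate/cavity profile extrema (mm, grad):",[(round(ys[i]*1e3,1),round(g[i],1)) for i in range(1,len(g)-1) if abs(g[i])>1.2 and abs(g[i])>=abs(g[i-1]) and abs(g[i])>abs(g[i+1])])
print("minima",[(round(ys[i]*1e3,1),round(r[i])) for i in range(2,len(r)-2) if r[i]==r[i-2:i+3].min() and r[i]<np.median(r)-6])
for x0 in(-.11,-.095,-.076,-.056,-.04):
    b=rectify(im,SQ,.033,np.arange(x0,x0+.006,.001),ys).mean(0); k=np.where(b>145)[0]; print(x0,ys[k[0]]*1e3,ys[k[-1]]*1e3,(ys[k[0]]+ys[k[-1]])*500)
b=rectify(im,SQ,.033,np.arange(-.14,-.01,.0005),np.arange(-.02,.02,.001)).mean(1);k=np.where(b>145)[0];print("x",-140+k[0]*.5,-140+k[-1]*.5)
E
```

```text
plate/cavity profile extrema (mm, grad): [(np.float64(-86.5), np.float64(-10.1)), (np.float64(-77.5), np.float64(-1.4)), (np.float64(-74.0), np.float64(4.6)), (np.float64(-49.5), np.float64(-2.6)), (np.float64(-46.0), np.float64(2.3)), (np.float64(41.5), np.float64(2.0)), (np.float64(45.5), np.float64(-10.3)), (np.float64(49.5), np.float64(9.0)), (np.float64(75.5), np.float64(6.5))]
minima [(np.float64(-81.0), 52), (np.float64(-76.5), 50), (np.float64(-47.5), 68), (np.float64(47.5), 32)]
-0.11 -88.0 42.50000000000012 -22.749999999999936
-0.095 -90.0 43.00000000000012 -23.499999999999936
-0.076 -90.0 42.50000000000012 -23.749999999999936
-0.056 -89.5 42.50000000000012 -23.499999999999936
-0.04 -90.0 42.50000000000012 -23.749999999999936
x -121.0 -31.5
```

Cavity centre comes out at y=0.0 in the plate frame. The sheet is parallel to it, with its centre at y=-2.5 mm. I'll take that out with a slightly oblique rear push.

```bash
python3 - <<'E'
from h import *
p=P(SQ,-.142,0,.12); o=ori(p,SQ[1]+np.pi/2)
arm.move_pose(p,o); arm.line_to(P(SQ,-.142,0,.0238),0.15)
arm.line_to(P(SQ,-.134,0,.0238),0.05)
arm.line_to(P(SQ,-.045,.003,.0238),0.06); st()
print(arm.line_to(P(SQ,.0125,.003,.0238),0.05,guard=15)); st('end')
arm.line_to(P(SQ,-.03,.003,.09),0.2)
arm.move_pose([.40,-.1,.2],o); st()
im=arm.camera("top"); cv2.imwrite("pics/t4.png",cv2.resize(im[140:275,195:385],None,fx=4,fy=4,interpolation=cv2.INTER_CUBIC)[...,::-1])
s=arm.camera("side"); cv2.imwrite("pics/s4.png",cv2.resize(s[165:285,180:370],None,fx=4,fy=4,interpolation=cv2.INTER_CUBIC)[...,::-1])
cv2.imwrite("pics/both4.png",np.vstack([cv2.imread("pics/t4.png")[:300],cv2.imread("pics/s4.png")[:300]])[:, :760])
E
```

```text
18.77 [0.5315 0.132  0.0238] [ 0.3 -0.2 -0.2] 0.0501
False
end 20.07 [0.5888 0.13   0.0238] [ 0.1 -0.8  1. ] 0.05
 21.74 [ 0.4006 -0.0997  0.1996] [-0.   0.4  0.9] 0.0501
```

View pics/both4.png

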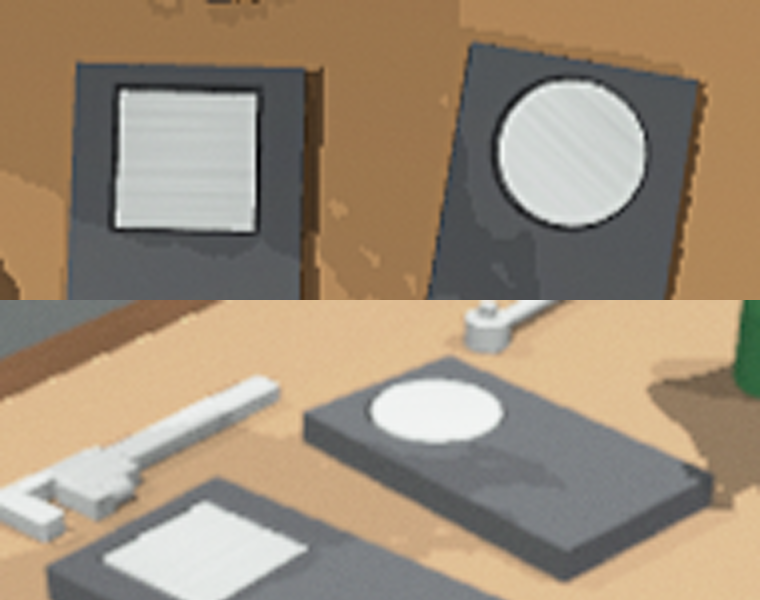

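Both blanks appear flush: top view at (187,160) and (572,153), and no rim thickness shows in the side view. I'll confirm by touching both with the same finger opening (deck touch read 0.022), and locate the punch.

```bash
python3 - <<'E'
from h import *
for n,d in(("disc",RD),("sheet",SQ)):
    p=P(d,.068,0,.07); o=ori(p,d[1]+np.pi/2); arm.move_pose(p,o)
    arm.line_to(P(d,.068,0,.04),.12); arm.line_to(P(d,.068,0,.012),.025,guard=4); st(n); arm.line_to(P(d,.068,0,.08),.2)
arm.move_pose([.40,-.1,.2],o)
im=arm.camera("top"); s=arm.camera("side"); st()
A=cv2.resize(im[180:275,100:195],(600,600),interpolation=cv2.INTER_CUBIC)
# two-view triangulation helper picture: top crop | side crop
B=cv2.resize(s[255:335,130:250],None,fx=5,fy=5,interpolation=cv2.INTER_CUBIC)[:, :]
cv2.imwrite("pics/p5.png",cv2.resize(np.hstack([A,np.vstack([B,np.zeros((200,600,3),np.uint8)])]),(800,400))[...,::-1])
E
```

```text
disc 24.06 [ 0.6448 -0.1227  0.022 ] [-3.   1.  12.3] 0.0502
sheet 26.62 [0.6443 0.125  0.022 ] [-2.4 -0.9 12.6] 0.0501
 28.48 [ 0.4008 -0.0997  0.1997] [ 0.1 -0.4  0.5] 0.0497
```

View pics/p5.png

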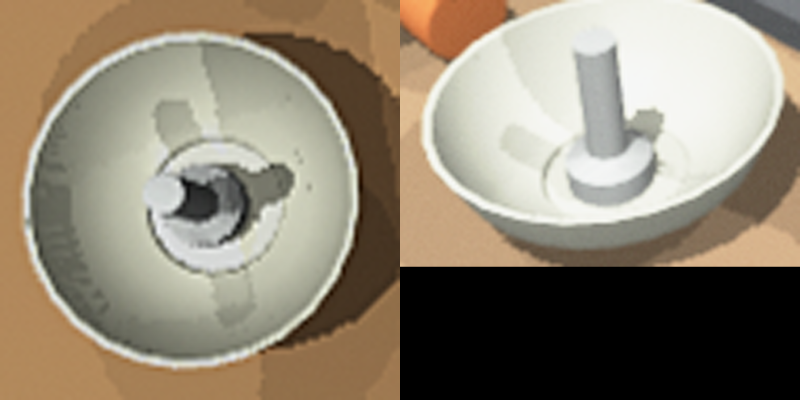

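Both touches read 0.022, the same as the deck, so both blanks are flush. The punch's stem top is at left-crop (163,190), or (596,42) in the right crop. I'll cross-check the two views.

```bash
python3 - <<'E'
from h import *
print(p2w("top",[[138.7,225.1]],.106),p2w("top",[[148.7,228.7]],.024),p2w("side",[[188.8,267.6]],.106))
w=p2w("top",[[138.7,225.1]],.106)[0]
for y in np.radians([0,30,60,90,120,150]):
    for p in((*w,.055),(*P(RD,.068,0,.08),)):
        qs=[arm.solve_ik(p[:3],down(y+k)) for k in(0,np.pi)]; print(round(np.degrees(y)),[None if q is None else round(float(q[5]),2) for q in qs])
E
```

```text
[[0.52136055 0.36641015]] [[0.51861374 0.36441379]] [[0.5185794  0.36802677]]
0 [0.52, -2.62]
0 [-0.28, 2.86]
30 [-0.0, None]
30 [-0.8, 2.34]
60 [-0.53, 2.61]
60 [-1.33, 1.82]
90 [-1.05, 2.09]
90 [-1.85, 1.29]
120 [-1.58, 1.57]
120 [-2.37, 0.77]
150 [-2.1, 1.04]
150 [-2.9, 0.24]
```

The views agree within 3 mm: punch at (0.520, 0.366). Grasping and lifting.

```bash
python3 - <<'E'
from h import *
arm.grip(.085)
w=np.array([.520,.3665]); p=[*w,.17]; o=ori(p,np.pi/2)
arm.move_pose(p,o); print(arm.line_to([*w,.058],.12,guard=8)); st('at')
arm.grip(0.0); s=st('grip'); z0=s['ee_pos'][2]
arm.line_to([*w,.075],.05); st('lift'); arm.line_to([*w,.19],.12); st('up')
open('z0','w').write(str(z0))
c=P(RD,.068,-.0005,.15); o2=ori(c,np.pi/2); arm.line_to([.56,.15,.19],.25); arm.move_pose(c,o2); st('over')
s=arm.camera("side"); t=arm.camera("top")
cv2.imwrite("pics/c6.png",np.hstack([cv2.resize(s[120:260,240:380],(400,400)),cv2.resize(t[130:270,270:410],(400,400))])[...,::-1])
E
```

```text
False
at 31.77 [0.5204 0.3667 0.0587] [0.1 0.5 0.6] 0.0853
grip 32.36 [0.5201 0.3666 0.0581] [0.  1.1 1.6] 0.0223
lift 32.85 [0.52   0.3665 0.0752] [-0.6 -0.7 -6.4] 0.0218
up 33.96 [0.5196 0.3662 0.1891] [-0.1 -0.2 -5.5] 0.022
over 36.11 [ 0.6447 -0.1218  0.1501] [ 0.3 -0.6 -5.2] 0.0219
```

View pics/c6.png

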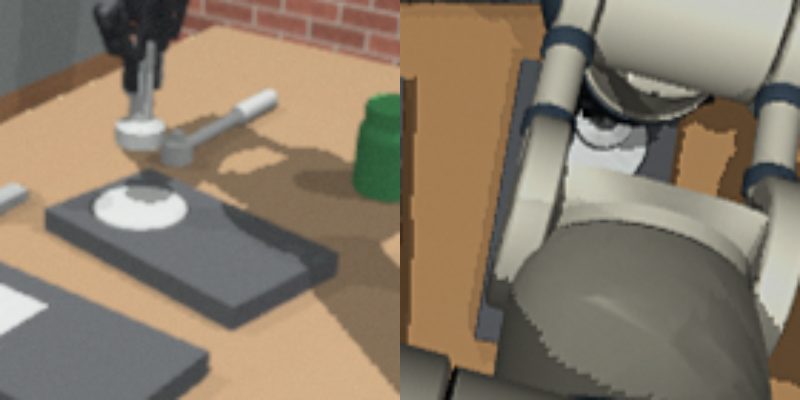

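The punch is held upright above the disc (side crop (140,135)), with its weight of about 5.4 N on the wrist. Lowering it now.

```bash
python3 - <<'E'
from h import *
z=float(open('z0').read())+.019
c=P(RD,.068,-.0005,0); f=lambda h:[c[0],c[1],h]
print('expect',z); arm.line_to(f(z+.012),.08); arm.wait(.3)
print(arm.line_to(f(z-.006),.012,guard=3)); st('touch'); arm.wait(.2)
arm.grip(.06); arm.wait(.2); st('open')
arm.line_to(f(.19),.1); arm.move_pose([.4,-.1,.25],arm.get_state()['orientation']); st('away')
s=arm.camera("side"); t=arm.camera("top")
cv2.imwrite("pics/c7.png",np.hstack([cv2.resize(s[120:260,240:380],(400,400)),cv2.resize(t[130:270,270:410],(400,400))])[...,::-1])
b=t[180:275,100:195]; cv2.imwrite("pics/bowl7.png",b[...,::-1])
m=((t.min(2)>150)).astype(np.uint8)*255
o=cv2.imread("pics/top0.png")[...,::-1]
for i in(o,t):
    (x,y),r=cv2.minEnclosingCircle(blob((i.min(2)>110).astype(np.uint8)*255,(95,175,200,280))); print('bowl px',x,y,r)
E
```

```text
expect 0.07714353812692076
True
touch 38.39 [ 0.6447 -0.1231  0.0771] [-0.8  1.8  7. ] 0.0216
open 39.24 [ 0.6438 -0.1229  0.0761] [-0.1 -0.4  0.2] 0.06
away 41.52 [ 0.4013 -0.1004  0.2501] [-0.  -0.1  0.4] 0.0603
bowl px 144.5 227.0 40.69715118408203
bowl px 144.5 227.0 40.69715118408203
```

View pics/c7.png

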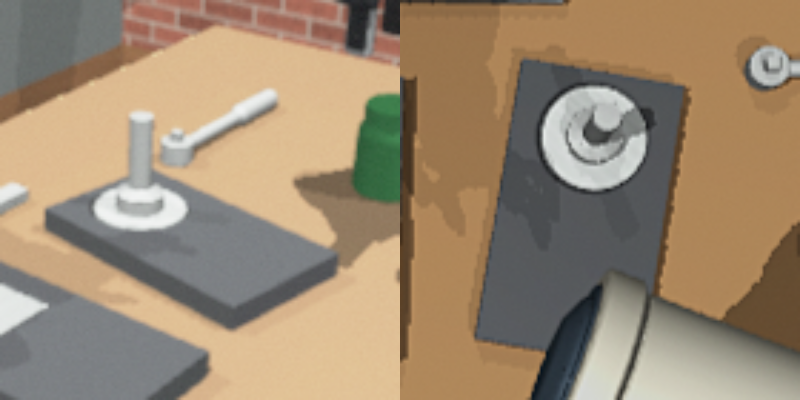

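The punch stands upright. Its foot centre at top-crop (597,134) is about 5 mm or less from the disc centre at (593,138), and the bowl hasn't moved. Handing in.

```bash
python3 -c "
from cell import arm
arm.hand_in()"
```

```text
the job is handed in; nothing more can be done
```

The job is done and handed in at about 42 s of the 72 s allowed; the hand-in gave no verdict.

**What I did:** I pushed the disc home from behind with both open fingers. I pushed the sheet sideways into line and then forward into its cavity. Then I lifted the grey punch from the bowl, lowered it onto the round blank until it touched, and released it.

**Last checks:**
- **Blanks:** touching each blank read 0.022 m, the same as touching the plate's deck, so both are flush. The pictures agree.
- **Punch:** it touched down at 0.0771 m, as predicted. It looks upright in the pictures, and its foot is about 5 mm or less from the disc's middle (15 mm allowed).
- **Bowl:** its position in the top view is the same to the pixel as at the start.
- **Jar and other tools:** I never went near them. The jar and ratchet look undisturbed in the last pictures; I did not measure any of them.

**One disagreement:** the sideways push left the sheet about 2.5 mm off the cavity's centre line. I corrected it by angling the forward push slightly.

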